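# Load a flanged bushing and hold the sprung clamp on it

## Robot

A 7-joint arm with a two-finger parallel gripper is mounted at the origin on the work surface. World frame = base frame: x ahead of the robot, y to its left, z up, the work surface at z = 0. Lengths are in m, angles in rad, forces in N, time in s.
With the tool pointing down it reaches from about 0.4 to 0.85 m from the base axis. Payload 10.4 kg.
Tool frame: the origin (TCP) lies at the very end of the fingers, on their centre line; the grasp point (between the pads) lies 19 mm behind it; z points along the fingers, y is the line along which they close (so a half turn about z gives the same grasp; the last joint's range is limited). The gripper opens to 87 mm and grips with 3 to 60 N. Pads are 19 mm wide; open, the fingers measure 117 mm over their backs; the gripper's body (75 mm by 190 mm) begins 51 mm behind the grasp point.
Start: joints at [-1.164, 0.332, -0.065, 1.46, 0.022, 1.35, -0.088], TCP at [0.26, 0.568, 0.223] pointing down, gripper open.
Joint ranges: [-2.6, 2.6], [-0.5, 2.12], [-1.47, 1.34], [0.16, 2.42], [-1.27, 4.41], [0.06, 2.06], [-2.6, 2.6]. Speed limits (rad/s): [2.22, 2.22, 2.79, 2.79, 3.14, 3.14, 3.14].

## Interface

Orientations are given as a unit quaternion [x, y, z, w].
In Python, from bench import status, camera, order gives the robot as it stands.
- The arm moves only by the tool jog_arm, never from a script. Its argument "plan" is a list of rows, each a list of 7 numbers: the turn, a rotation vector about the tool's x, y, z in rad, then the shift along the tool's x, y, z in mm, then the opening, from -1 (shut) to 1 (fully open). A call has 1 to 12 rows; each row is the pose to reach, as a shift and turn from the pose commanded when the call began, along the tool's axes at that moment; what a row does not reach only later rows make up. A row lasts 1/10 s, in which the tool goes at most 50 mm and 8.59 degrees, less where a joint would pass 70% of its speed; a pose out of reach is approached as far as the arm can. A call with a gripper value outside its range is refused whole. The fingers move at their own pace and stop on an object; "squeeze" is the grip in N (left out, the last holds). Time passes only in rows, so rows that repeat a pose let the fingers close. It gives the time, the measured TCP pose, the force, the opening and the grip force at its end, in the units of the state.
- status.read_state(): the state, without advancing time (a new reading comes with each control period).
- camera(name): name is "side" or "top"; returns a dict with "image" (400x640x3 uint8, red, green, blue), "z_map" (400x640 float32, m along the optical axis (not along the pixel's ray), 0 where there is no reading), "fx", "fy", "cx", "cy" (pixels), "world_from_camera" (4x4, takes a point from camera to world coordinates). Camera axes: x right, y down, z forward; pixel columns grow to the right and rows downward; lengths in m; the calibration is good to about 2 mm. A picture is of the moment at which its call begins.
- order.close_job(): hands the job in; it is judged then, once.
The state is a dict: "time": time; "joint_positions": joint angles; "joint_vel": joint speeds; "joint_torque": joint torques, N m; "ee_pos": TCP position; "eef_rot": TCP orientation; "ft_force": force on the tool from outside, world axes, zero at the start; "torque": the same for the moment, N m; "width": finger opening in m; "grip_force": force on a finger pad.
Only numpy, scipy, OpenCV 4.12 (cv2) and the standard library are available. Lean on these libraries where they do the work, as an engineer would, in place of code of your own. Each camera call takes 0.05 s, during which the arm holds its last target. There are 200 camera calls.

## Task

Set the flanged bushing upright in the round hole of the clamping fixture, spigot down until its flange sits flush on the block. Then bring the fixture's spring-return crank handle down until the clamp arm is level, short of its stop, so that the rubber pad presses on the bushing, and finish while holding the handle there so that the part can be drilled: do not let go. Leave the loose sleeve, stud and wrench where they are.

Things in the scene. Friction and masses are not known exactly. Their poses are not given: they have to be found in the camera images.
- bushing: Loose bare-steel flanged bushing, about 300 g, standing upright on the bench. From its foot up: spigot 30 mm diameter, 22 mm long, foot chamfered 3 mm; flange 50 mm diameter, 8 mm thick (22 to 30 mm up); boss 32 mm diameter up to the top at 60 mm, with a dark bore mark on top. Origin: centre of the underside; z up along its axis.
- fixture: Fixed clamping fixture, dark steel base plate 240 x 130 x 12 mm. Origin: on the bench under the nest hole's axis; z up, x from nest to hinge shaft (away from the robot, turned up to 0.25 rad), y to the crank handle's side. Two grey posts 124 mm high carry the shaft. Clamp arm (22 x 16 mm bar, 140 mm from shaft to pad axis) and crank handle are one rigid lever on the shaft.
- nest (a point): Centre of the mouth of the round nest hole, in the top face of a steel block 64 x 64 mm whose top is 37 mm above the bench. Hole 32 mm diameter, 24.5 mm deep, mouth chamfered 2 mm; axes as the fixture. Seated, the bushing's flange rests on this face and its origin is 22 mm below this point.
- lever (a joint): Lever angle, rad: 0 sprung fully open (clamp arm nearly upright), 1.4 clamp arm level, 1.49 at the stop. Springs back to 0 when let go. Moment to hold it: a few tenths of a Nm while open, and with the pad's spring about 1.3 Nm at level (some 8 to 9 N at the grip). The pad meets a seated bushing at about 1.34.
- crank_grip: Black round grip of the crank handle, on the lever: bar 16 mm diameter, 85 mm long, parallel to the shaft, free to revolve on its own axis; a 12 mm stalk joins it at the end nearer the clamp arm. Origin: on the bar's axis, 40 mm out from the stalk; y along the bar. It moves on a 150 mm radius about shaft, towards the robot and down as pressed.
- plunger: Round rubber pad 28 mm in diameter and 8 mm thick on a sprung rod (0.8 N per mm, 22 mm travel) at the free end of the clamp arm. Origin: centre of the pad's pressing face, which faces down when the arm is level and faces the robot when the lever is open. When open it is about 80 mm beyond the nest axis, some 235 mm above the bench.
- sleeve: Loose plain steel sleeve without a flange, 38 mm outside and 24 mm inside diameter, 55 mm high, standing upright. Origin: centre of the underside. To be left alone.
- stud: Loose dark steel stud standing on its head: head 44 mm diameter and 14 mm high at the bottom, shank 22 mm diameter up to 70 mm. Origin: centre of the underside. To be left alone.
- wrench: Open-ended steel wrench, about 190 mm long, lying on the bench. To be left alone.
- shaft (a point): Point on the axis of the fixture's hinge shaft, abreast of the middle of the crank grip: in the fixture's frame x = 140 mm, y = 125 mm, z = 105 mm above the bench. The shaft runs along the fixture's y; axes as the fixture.
- grip_centre (a point): The same point on the grip's axis. Seen from the shaft towards the robot (fixture -x), it lies 1.05 rad above the shaft's level with the lever open (75 mm towards the robot, 235 mm above the bench) and 0.35 rad below it with the clamp arm level (141 mm towards the robot, 54 mm above the bench).
Mind the look-alikes: they are no part of the job. Leave any blue, orange or yellow look-alike of the bushing alone.

How it is judged:
On the way:
1. the bushing is seated in the nest, flange on the block, and let go, with the clamp still open (horizontal distance between bushing and nest below 0.004 m and z of bushing in the frame of nest below -0.019 m and angle between bushing's own z axis and vertical below 0.08 rad and contact force between the fingers and bushing below 0.1 N and value of joint lever below 0.5 rad), for 0.2 s.
At the end, for the whole second after the job is handed in: The bushing is upright in the nest, within 4 mm of its axis and with its flange within 3 mm of the block; the fingers hold the crank grip so that the clamp arm is level within 0.05 rad (lever 1.35 to 1.45) and the pad presses on the bushing with more than 1 N (horizontal distance between bushing and nest below 0.004 m and z of bushing in the frame of nest below -0.019 m and angle between bushing's own z axis and vertical below 0.08 rad and value of joint lever between 1.35 and 1.45 rad and contact force between plunger and bushing above 1 N and contact force between the fingers and crank_grip above 1 N); the arm keeps its last pose, push and grip.
It fails at once if the sleeve, stud or wrench is moved more than 20 mm (distance of any of sleeve, stud, wrench from where it was at the start of the episode above 0.02 m).
It also fails if it takes over 58 s, if anything falls off the work surface, if the arm or the gripper's body presses on something with over 40 N, if the wrist force passes 120 N, or if a joint passes its speed limit or range.

## Working session

There is one attempt and no reset: what is moved stays moved. The work goes in short steps, Python scripts to look and compute and a tool call to move; the robot and the scene stay as the last step left them, time stands still between calls to the robot, and variables do not carry over. Pictures are saved under pics/ and viewed, at most 10 in all, crops included, and the job is handed in when it is done.

Besides the shell and the picture viewer there is one more tool, called in YAML: its name, and indented under it one key for each argument. jog_arm: Moves the arm, as the interface text tells. Its arguments: {"type":"object","properties":{"plan":{"type":"array"},"squeeze":{"type":"number"}},"required":["plan"]}

```bash
mkdir -p pics
cat > h.py <<'E'
import numpy as np, cv2
from bench import status, camera, order
def pts(c):
    z=c["z_map"]; v,u=np.mgrid[:z.shape[0],:z.shape[1]]
    P=np.stack([(u-c["cx"])*z/c["fx"],(v-c["cy"])*z/c["fy"],z],-1)
    T=np.array(c["world_from_camera"]); W=P@T[:3,:3].T+T[:3,3]; W[z==0]=np.nan
    return W
E
python3 - <<'E'
from h import *
for n in("top","side"):
    c=camera(n); cv2.imwrite(f"pics/{n}0.png",c["image"][...,::-1]); np.savez(f"{n}0.npz",W=pts(c),im=c["image"],z=c["z_map"])
    print(n,c["fx"],c["cx"],c["cy"],np.round(c["world_from_camera"],3).tolist())
print({k:np.round(v,3).tolist() for k,v in status.read_state().items()})
E
```

```text
top 457.88688408454914 322.2360198166768 204.53417776194726 [[-0.024, -0.999, 0.046, 0.567], [-1.0, 0.023, -0.02, 0.084], [0.019, -0.046, -0.999, 1.088], [0.0, 0.0, 0.0, 1.0]]
side 415.95266014396316 323.7486088161224 195.23420328830508 [[0.97, -0.146, 0.194, 0.384], [-0.242, -0.637, 0.732, -0.678], [0.016, -0.757, -0.653, 0.845], [0.0, 0.0, 0.0, 1.0]]
{'time': 0.1, 'joint_positions': [-1.164, 0.333, -0.065, 1.461, 0.022, 1.35, -0.089], 'joint_vel': [0.002, -0.003, -0.0, -0.0, -0.001, 0.001, -0.001], 'joint_torque': [0.001, -62.454, 0.025, -39.072, -0.062, 0.037, 0.0], 'ee_pos': [0.26, 0.568, 0.222], 'eef_rot': [0.213, 0.977, -0.001, -0.0], 'ft_force': [-1.152, 0.119, 0.944], 'torque': [0.009, -0.019, -0.011], 'grip_force': 0.0, 'width': 0.087}
```

View pics/top0.png

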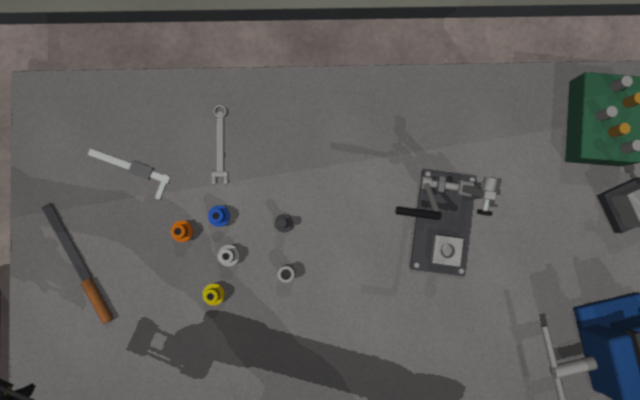

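View pics/side0.png

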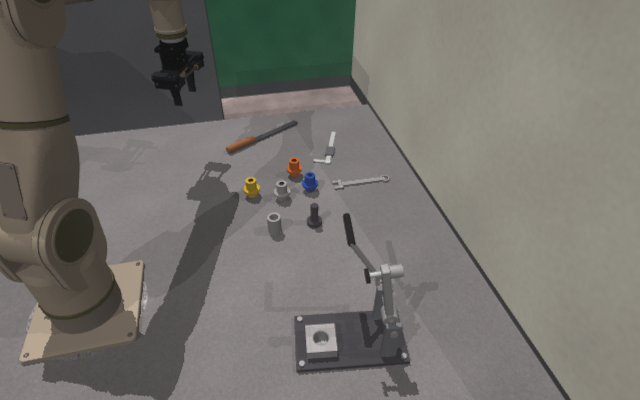

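Run:
```python
from h import *
d=np.load("top0.npz"); W=d["W"]; im=d["im"]
a=cv2.resize(im[185:325,160:320],None,fx=3.5,fy=3.5,interpolation=2)
s=np.load("side0.npz")["im"]; b=cv2.resize(s[145:245,235:345],None,fx=2.1,fy=2.1)
b=cv2.resize(s[145:245,235:345],(230,490*100//230)); b=cv2.resize(s[145:245,235:345],(235,214))
o=np.zeros((490,795,3),np.uint8); o[:, :560]=a; o[:214,560:795]=b; cv2.imwrite("pics/crop.png",o[...,::-1])
def reg(W,m,name):
    n,l,st,ce=cv2.connectedComponentsWithStats(m.astype(np.uint8))
    for i in range(1,n):
        if st[i,4]>25: print(name,np.round(ce[i]),st[i,4],np.round(np.median(W[l==i],0),4), np.round((np.nanmin(W[l==i],0)+np.nanmax(W[l==i],0))/2,4),np.round(np.ptp(W[l==i],0),3))
z=W[...,2]; 
box=np.zeros(z.shape,bool); box[190:320,160:320]=1
reg(W,box&(z>.045)&(z<.08),"tops"); reg(W,box&(z>.02)&(z<.04),"flange"); 
f=np.zeros(z.shape,bool); f[150:290,380:520]=1
for nm,lo,hi in(("plate",.006,.018),("block",.030,.043)):
    m=f&(z>lo)&(z<hi); reg(W,m,nm)
    n,l,st,ce=cv2.connectedComponentsWithStats(m.astype(np.uint8)); i=1+np.argmax(st[1:,4])
    xy=W[l==i][:,:2].astype(np.float32)
    print(nm,cv2.minAreaRect(xy*1000), np.nanmedian(W[l==i][:,2]))
g=f&(im.max(-1)<45)&(z>.15); reg(W,g,"grip"); print(cv2.minAreaRect((W[g][:,:2]*1000).astype(np.float32)))
S=np.load("side0.npz"); Ws=S["W"]; zs=Ws[...,2]; bs=np.zeros(zs.shape,bool); bs[170:200,270:294]=1
reg(Ws,bs&(zs>.01),"side bush"); 
bs[:]=0; bs[205:260,335:365]=1; reg(Ws,bs&(zs>.1)&(S["im"].max(-1)<50),"side grip")
bs[:]=0; bs[315:365,295:345]=1; m=bs&(zs>.03)&(zs<.044); reg(Ws,m,"side block"); print(cv2.minAreaRect((Ws[m][:,:2]*1000).astype(np.float32)))
```

```text
tops [216. 215.] 171 [0.5961 0.3011 0.0606] [0.5953 0.3018 0.0573] [0.029 0.032 0.021]
tops [282. 223.] 84 [0.5751 0.1541 0.0706] [0.576  0.1543 0.0609] [0.02  0.021 0.028]
tops [178. 231.] 182 [0.5628 0.386  0.0601] [0.5637 0.3872 0.0548] [0.029 0.032 0.019]
tops [226. 256.] 177 [0.5047 0.2804 0.0603] [0.5045 0.2811 0.0557] [0.031 0.031 0.02 ]
tops [286. 274.] 146 [0.4606 0.1488 0.0552] [0.4605 0.1485 0.0541] [0.036 0.036 0.013]
tops [211. 296.] 181 [0.4174 0.3151 0.0601] [0.417  0.3161 0.0555] [0.031 0.03  0.02 ]
flange [221. 216.] 196 [0.5942 0.294  0.0305] [0.5959 0.3025 0.0309] [0.049 0.05  0.016]
flange [185. 231.] 187 [0.5618 0.3765 0.0304] [0.5634 0.3859 0.0309] [0.048 0.047 0.015]
flange [230. 254.] 196 [0.5081 0.2727 0.0306] [0.5048 0.2805 0.03  ] [0.046 0.049 0.018]
flange [216. 292.] 195 [0.4243 0.3074 0.0304] [0.4171 0.3163 0.0317] [0.05  0.049 0.015]
plate [449. 176.] 387 [ 0.6787 -0.2405  0.0134] [ 0.6775 -0.2395  0.0121] [0.037 0.129 0.012]
plate [424. 201.] 210 [ 0.619  -0.1775  0.0127] [ 0.6252 -0.1793  0.012 ] [0.055 0.033 0.011]
plate [443. 233.] 2984 [ 0.5497 -0.
[... 568 characters left out ...]
.2415] [0.024 0.082 0.012]
grip [484. 212.] 39 [ 0.5847 -0.2298  0.2494] [ 0.585  -0.2318  0.2479] [0.008 0.02  0.014]
((583.3485107421875, -155.4954833984375), (172.75706481933594, 19.75901222229004), 86.44398498535156)
side bush [291. 172.] 29 [0.5502 0.3738 0.0281] [0.5487 0.3747 0.0237] [0.018 0.019 0.023]
side bush [281. 190.] 221 [0.5032 0.2715 0.0385] [0.5048 0.2774 0.0366] [0.047 0.045 0.051]
side grip [349. 229.] 181 [ 0.586 -0.116  0.242] [ 0.5865 -0.1115  0.2413] [0.024 0.083 0.009]
side block [320. 339.] 728 [ 0.5027 -0.225   0.0368] [ 0.5031 -0.2216  0.0356] [0.071 0.074 0.011]
((503.42950439453125, -221.41604614257812), (66.5555419921875, 63.892765045166016), 81.08148956298828)
```

View pics/crop.png

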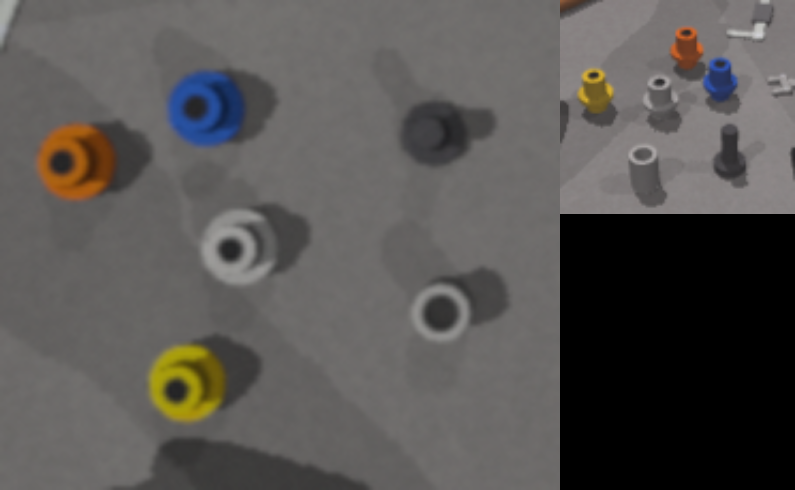

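The grey flanged part at top (228,256) and side (282,188) is the bushing: it is bare steel, its flange is about 48 mm, and its top is at 60 mm. The others don't fit:
- Blue (216,215), orange (178,231) and yellow (211,296) are coloured look-alikes.
- (286,274) has no flange, so it is the sleeve.
- (282,223) is the dark stud.

The crop confirms this. The fixture yaw is about −0.15 rad, and the predicted grip position agrees with the measured one within 2 mm.

```bash
cat >> h.py <<'E'
from scipy.spatial.transform import Rotation as R
def go(p,head):
    "shift (mm) and turn in tool axes to reach TCP p, pointing down, tool y heading (rad)"
    s=status.read_state(); A=R.from_quat(s["eef_rot"])
    y=np.array([np.cos(head),np.sin(head),0]); z=np.array([0,0,-1.]); B=R.from_matrix(np.stack([np.cross(y,z),y,z],1))
    print("turn",np.round((A.inv()*B).as_rotvec(),3),"shift",np.round(A.inv().apply(np.array(p)-s["ee_pos"])*1000,1))
E
python3 -c "
from h import *
go([.5047,.2806,.12],1.419)"
```

```text
turn [-0.001 -0.    -0.278] shift [-341.9 -159.2  102. ]
```

jog_arm:
  plan:
    - [0,0,-0.278,-342,-159,102,1]
    - [0,0,-0.278,-342,-159,102,1]
    - [0,0,-0.278,-342,-159,102,1]
    - [0,0,-0.278,-342,-159,102,1]
    - [0,0,-0.278,-342,-159,102,1]
    - [0,0,-0.278,-342,-159,102,1]
    - [0,0,-0.278,-342,-159,102,1]
    - [0,0,-0.278,-342,-159,102,1]
    - [0,0,-0.278,-342,-159,102,1]
    - [0,0,-0.278,-342,-159,102,1]
    - [0,0,-0.278,-342,-159,102,1]
    - [0,0,-0.278,-342,-159,102,1]
  squeeze: 30

```text
time: 1.3
ee_pos: [0.5043, 0.2827, 0.1208]
eef_rot: [0.075, 0.997, 0.0, -0.0]
ft_force: [0.3, -0.4, -0.6]
width: 0.0873
grip_force: 0.0
```

```bash
python3 -c "
from h import *
go([.5047,.2806,.036],1.419); print(status.read_state()['joint_positions'])"
```

```text
turn [ 0.001 -0.     0.002] shift [-0.7 -2.  84.8]
[-0.67209945  0.30449034  0.09807486  1.72023439 -0.03332462  1.11803429
  0.85744763]
```

jog_arm:
  plan:
    - [0,0,0,0,0,30,1]
    - [0,0,0,0,0,60,1]
    - [0,0,0,0,0,75,1]
    - [0,0,0,0,0,84,1]
    - [0,0,0,0,0,84,1]
    - [0,0,0,0,0,84,1]

```text
time: 1.9
ee_pos: [0.5056, 0.2817, 0.0376]
eef_rot: [0.076, 0.997, 0.0, 0.001]
ft_force: [0.2, -0.5, 0.4]
width: 0.087
grip_force: 0.0
```

```bash
python3 -c "
from h import *
go([.5047,.2806,.036],1.419)"
```

```text
turn [0.001 0.001 0.   ] shift [ 0.7 -1.2  1.6]
```

jog_arm:
  plan:
    - [0,0,0,0.5,-1,2,1]
    - [0,0,0,0.5,-1,2,0]
    - [0,0,0,0.5,-1,2,-0.3]
    - [0,0,0,0.5,-1,2,-0.5]
    - [0,0,0,0.5,-1,2,-1]
    - [0,0,0,0.5,-1,2,-1]
    - [0,0,0,0.5,-1,2,-1]
    - [0,0,0,0.5,-1,2,-1]
    - [0,0,0,0.5,-1,2,-1]
    - [0,0,0,0.5,-1,2,-1]

```text
time: 2.9
ee_pos: [0.5045, 0.2806, 0.0347]
eef_rot: [0.076, 0.997, 0.0, 0.0]
ft_force: [0.4, 0.9, 0.7]
width: 0.0316
grip_force: 29.2
```

```bash
python3 -c "
from h import *
for p in ([.5047,.2806,.165],[.47,.1,.165],[.43,-.211,.165],[.5035,-.2222,.16]): go(p,1.419)"
```

```text
turn [0.001 0.    0.   ] shift [-2.000e-01  1.000e-01 -1.303e+02]
turn [0.001 0.    0.   ] shift [   6.8 -183.6 -130.4]
turn [0.001 0.    0.   ] shift [  -0.6 -497.1 -130.6]
turn [0.001 0.    0.   ] shift [ -75.  -497.1 -125.6]
```

jog_arm:
  plan:
    - [0,0,0,0,0,-30,-1]
    - [0,0,0,0,0,-80,-1]
    - [0,0,0,0,0,-130,-1]
    - [0,0,0,1,-35,-130,-1]
    - [0,0,0,4,-80,-130,-1]
    - [0,0,0,7,-125,-130,-1]
    - [0,0,0,7,-170,-130,-1]
    - [0,0,0,7,-215,-130,-1]
    - [0,0,0,5,-260,-130,-1]
    - [0,0,0,4,-305,-130,-1]
    - [0,0,0,2,-350,-130,-1]
    - [0,0,0,0,-390,-130,-1]

```text
time: 4.1
ee_pos: [0.4443, -0.1076, 0.1643]
eef_rot: [0.076, 0.997, 0.0, -0.0]
ft_force: [0.4, -0.4, -2.6]
width: 0.0317
grip_force: 29.2
```

```bash
python3 -c "
from h import *
print(status.read_state()['joint_positions'])
for p in ([.43,-.211,.165],[.5035,-.2222,.165]): go(p,1.419)"
```

```text
[-0.28091903 -0.01294125  0.41973686  1.98178806  0.00560919  1.17213599
  1.55461117]
turn [ 0.    -0.001 -0.001] shift [  -1.6 -104.4   -0.7]
turn [ 0.    -0.001 -0.001] shift [ -76.  -104.3   -0.7]
```

jog_arm:
  plan:
    - [0,0,0,0,-35,0,-1]
    - [0,0,0,0,-70,0,-1]
    - [0,0,0,0,-104,0,-1]
    - [0,0,0,0,-104,0,-1]
    - [0,0,0,-25,-104,0,-1]
    - [0,0,0,-50,-104,0,-1]
    - [0,0,0,-76,-104,0,-1]
    - [0,0,0,-76,-104,20,-1]
    - [0,0,0,-76,-104,45,-1]
    - [0,0,0,-76,-104,60,-1]
    - [0,0,0,-76,-104,60,-1]
    - [0,0,0,-76,-104,60,-1]

```text
time: 5.3
ee_pos: [0.5049, -0.2195, 0.1049]
eef_rot: [0.076, 0.997, 0.0, -0.0]
ft_force: [0.0, -0.5, -1.1]
width: 0.0317
grip_force: 29.2
```

Run:
```python
from h import *
print(np.round(status.read_state()['joint_positions'],2)); go([.5035,-.2222,.0497],1.419)
t=camera("top"); s=camera("side")
np.savez("s1.npz",W=pts(s),im=s["image"]); o=np.zeros((400,800,3),np.uint8)
o[:,:400]=cv2.resize(t["image"][140:300,370:530],(400,400)); o[:,400:]=cv2.resize(s["image"][230:390,260:420],(400,400))
cv2.imwrite("pics/ins.png",o[...,::-1])
```

```text
[-0.13  0.29  0.53  1.83 -0.16  1.07  1.88]
turn [ 0. -0. -0.] shift [ 1.  -2.9 55.2]
```

View pics/ins.png

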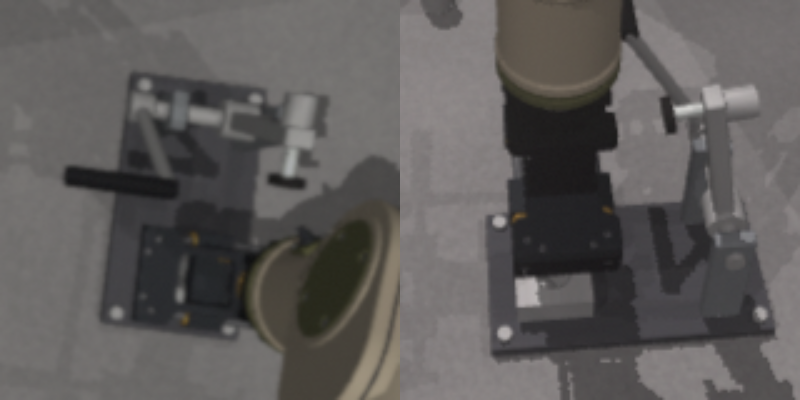

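jog_arm:
  plan:
    - [0,0,0,1,-3,0,-1]
    - [0,0,0,1,-3,10,-1]
    - [0,0,0,1,-3,20,-1]
    - [0,0,0,1,-3,25,-1]
    - [0,0,0,1,-3,28,-1]
    - [0,0,0,1,-3,28,-1]

```text
time: 6.0
ee_pos: [0.5031, -0.2223, 0.0759]
eef_rot: [0.076, 0.997, 0.0, -0.0]
ft_force: [0.9, 0.7, -1.9]
width: 0.0319
grip_force: 29.2
```

```bash
python3 -c "
from h import *
go([.5034,-.222,.0497],1.419)"
```

```text
turn [ 0.    -0.001  0.   ] shift [-0.3  0.3 26.2]
```

jog_arm:
  plan:
    - [0,0,0,0,0,3,-1]
    - [0,0,0,0,0,5,-1]
    - [0,0,0,0,0,7,-1]
    - [0,0,0,0,0,9,-1]
    - [0,0,0,0,0,10,-1]
    - [0,0,0,0,0,10,-1]

```text
time: 6.6
ee_pos: [0.5033, -0.2224, 0.0664]
eef_rot: [0.076, 0.997, 0.0, -0.0]
ft_force: [-1.1, -0.6, -2.0]
width: 0.0316
grip_force: 29.2
```

jog_arm:
  plan:
    - [0,0,0,0,0,3,-1]
    - [0,0,0,0,0,6,-1]
    - [0,0,0,0,0,9,-1]
    - [0,0,0,0,0,12,-1]
    - [0,0,0,0,0,14,-1]
    - [0,0,0,0,0,15.5,-1]
    - [0,0,0,0,0,16.5,-1]
    - [0,0,0,0,0,16.5,-1]

```text
time: 7.4
ee_pos: [0.5037, -0.2223, 0.0503]
eef_rot: [0.076, 0.997, 0.0, 0.0]
ft_force: [-0.2, 1.4, 0.4]
width: 0.0317
grip_force: 29.2
```

jog_arm:
  plan:
    - [0,0,0,0,0,1,-1]
    - [0,0,0,0,0,1,-1]
    - [0,0,0,0,0,1,0.2]
    - [0,0,0,0,0,1,0.2]
    - [0,0,0,0,0,1,0.2]
    - [0,0,0,0,0,1,0.2]
    - [0,0,0,0,0,-20,0.2]
    - [0,0,0,0,0,-60,0.2]
    - [0,0,0,0,0,-110,0.2]
    - [0,0,0,0,0,-115,0.2]

```text
time: 8.4
ee_pos: [0.506, -0.2239, 0.1708]
eef_rot: [0.076, 0.997, -0.001, 0.004]
ft_force: [-0.2, 0.2, 1.3]
width: 0.052
grip_force: 0.0
```

```bash
python3 -c "
from h import *
print(np.round(status.read_state()['joint_positions'],2))
go([.40,-.17,.3],1.419); go([.40,-.17,.3],1.419+np.pi/2);go([.40,-.17,.3],1.419-np.pi/2)"
```

```text
[-0.15  0.22  0.55  1.76 -0.12  1.19  1.86]
turn [-0.001  0.009 -0.001] shift [ 111.8   37.1 -130.2]
turn [-0.007  0.006 -1.571] shift [ 111.8   37.1 -130.2]
turn [0.006 0.007 1.57 ] shift [ 111.8   37.1 -130.2]
```

```bash
python3 -c "
from h import *
h=1.419-np.pi/2
for p in ([.42,-.19,.27],[.45,-.12,.3],[.587,-.106,.29]): go(p,h)"
```

```text
turn [0.006 0.007 1.57 ] shift [  89.3   20.4 -100. ]
turn [0.006 0.007 1.57 ] shift [  70.    94.1 -129.9]
turn [0.006 0.007 1.57 ] shift [ -63.2  128.8 -118.7]
```

jog_arm:
  plan:
    - [0,0,0,30,7,-30,0.2]
    - [0,0,0,60,14,-65,0.2]
    - [0,0,0.14,89,20,-100,0.2]
    - [0,0,0.28,89,20,-130,0.2]
    - [0,0,0.42,85,40,-140,0.4]
    - [0,0,0.56,80,60,-140,0.6]
    - [0,0,0.7,75,80,-140,1]
    - [0,0,0.84,70,94,-140,1]
    - [0,0,0.98,70,94,-140,1]
    - [0,0,1.12,70,94,-140,1]
    - [0,0,1.26,70,94,-140,1]
    - [0,0,1.4,70,94,-140,1]

```text
time: 9.6
ee_pos: [0.4484, -0.119, 0.3047]
eef_rot: [0.702, 0.712, 0.0, -0.0]
ft_force: [1.3, -0.4, -0.7]
width: 0.0867
grip_force: 0.0
```

Run:
```python
from h import *
h=1.419-np.pi/2
print(np.round(status.read_state()['joint_positions'],2))
for p in ([.52,-.11,.3],[.587,-.106,.29]): go(p,h)
c=camera("top"); W=pts(c); im=c["image"]; z=W[...,2]
f=np.zeros(z.shape,bool); f[235:265,425:470]=1
for n,lo,hi in(("top",.066,.082),("flange",.041,.052),("block",.032,.0405)):
    m=f&(z>lo)&(z<hi); print(n,m.sum(),m.any() and (np.round(np.median(W[m],0),4),np.round((W[m].min(0)+W[m].max(0))/2,4),np.ptp(W[m],0)))
```

```text
[-0.23 -0.08  0.37  1.75  0.03  1.47  0.15]
turn [-0.    -0.     0.165] shift [ 8.  71.7  4.7]
turn [-0.    -0.     0.165] shift [ 11.2 138.7  14.7]
top 0 False
flange 3 (array([ 0.5365, -0.2093,  0.0417]), array([ 0.5333, -0.2083,  0.0421]), array([0.00706136, 0.01198852, 0.00169761]))
block 70 (array([ 0.5321, -0.2132,  0.0371]), array([ 0.5341, -0.2234,  0.0364]), array([0.00999861, 0.05784304, 0.00815057]))
```

jog_arm:
  plan:
    - [0,0,0.14,5,40,0,1]
    - [0,0,0.165,8,75,0,1]
    - [0,0,0.165,10,110,5,1]
    - [0,0,0.165,11,139,10,1]
    - [0,0,0.165,11,139,15,1]
    - [0,0,0.165,11,139,15,1]
    - [0,0,0.165,11,139,15,1]

```text
time: 10.35
ee_pos: [0.5866, -0.1058, 0.2902]
eef_rot: [0.757, 0.654, -0.0, -0.0]
ft_force: [0.2, -0.5, -0.3]
width: 0.0869
grip_force: 0.0
```

Run:
```python
from h import *
h=1.419-np.pi/2
print(np.round(status.read_state()['joint_positions'],2))
go([.587,-.106,.216],h)
o=np.zeros((400,800,3),np.uint8)
for i,(n,r,q) in enumerate((("top",140,370),("side",220,260))):
    c=camera(n); W=pts(c); z=W[...,2]; o[:,400*i:400*i+400]=cv2.resize(c["image"][r:r+160,q:q+160],(400,400))
    near=np.hypot(W[...,0]-.5034,W[...,1]+.222)<.027
    for nm,lo,hi in(("top",.066,.085),("flange",.0415,.052)):
        m=near&(z>lo)&(z<hi)
        if m.any(): print(n,nm,m.sum(),np.round(np.median(W[m],0),4),np.round((W[m].min(0)+W[m].max(0))/2,4),np.ptp(W[m],0))
cv2.imwrite("pics/g.png",o[...,::-1])
```

```text
[-0.22  0.24  0.39  1.45 -0.09  1.46  0.03]
turn [-0.    -0.     0.006] shift [-0.2  0.5 74.2]
side top 199 [ 0.5028 -0.225   0.0746] [ 0.5033 -0.2226  0.0722] [0.03165997 0.03035339 0.01247206]
side flange 209 [ 0.4985 -0.2341  0.045 ] [ 0.5031 -0.2244  0.0467] [0.04933688 0.04542202 0.0104132 ]
```

View pics/g.png

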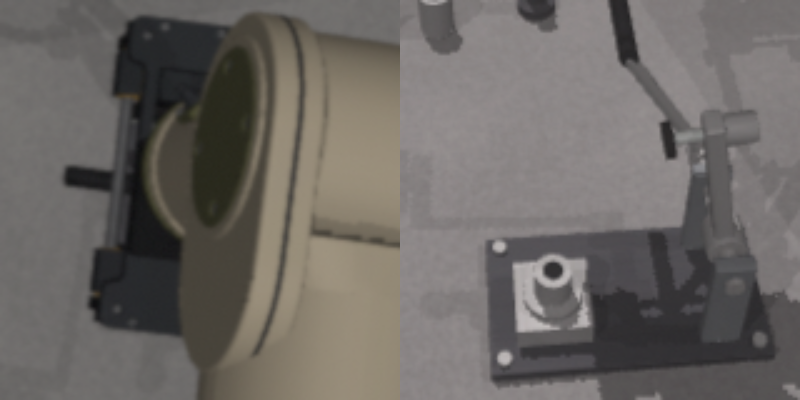

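The bushing is seated: its top is at 75 mm and its flange at 45 mm, centred within about 1 mm. Next, the crank grip.

jog_arm:
  plan:
    - [0,0,0,0,0,25,1]
    - [0,0,0,0,0,50,1]
    - [0,0,0,0,0,65,1]
    - [0,0,0,0,0,74,1]
    - [0,0,0,0,0,74,1]
    - [0,0,0,0,0,74,0]
    - [0,0,0,0,0,74,-0.4]
    - [0,0,0,0,0,74,-1]
    - [0,0,0,0,0,74,-1]
    - [0,0,0,0,0,74,-1]
    - [0,0,0,0,0,74,-1]
    - [0,0,0,0,0,74,-1]
  squeeze: 40

```text
time: 11.65
ee_pos: [0.5872, -0.1053, 0.216]
eef_rot: [0.757, 0.654, 0.0, -0.0]
ft_force: [0.8, 0.2, -0.8]
width: 0.0387
grip_force: 0.0
```

Run:
```python
from h import *
s=status.read_state(); print(s["ee_pos"],s["ft_force"],s["width"],s["grip_force"])
for L in np.append(np.arange(.1,1.4,.1),1.4):
    a=1.05-L; print(round(L,2),np.round([-150*(np.cos(a)-np.cos(1.05)),-150*(np.sin(a)-np.sin(1.05))],1))
```

```text
[ 0.58719799 -0.10526053  0.216045  ] [ 0.84956857  0.22856233 -0.78154961] 0.0387495029406341 0.0
0.1 [-12.6   8.1]
0.2 [-24.4  17.4]
0.3 [-35.1  27.9]
0.4 [-44.8  39.3]
0.5 [-53.2  51.7]
0.6 [-60.4  64.9]
0.7 [-66.3  78.7]
0.8 [-70.7  93. ]
0.9 [-73.7 107.7]
1.0 [-75.2 122.6]
1.1 [-75.2 137.6]
1.2 [-73.7 152.5]
1.3 [-70.7 167.2]
1.4 [-66.3 181.5]
```

jog_arm:
  plan:
    - [0,0,0,0,0,0,-1]
    - [0,0,0,0,0,0,-1]
    - [0,0,0,0,0,0,-1]
    - [0,0,0,0,0,0,-1]
    - [0,0,0,0,0,0,-1]
    - [0,0,0,0,0,0,-1]

```text
time: 12.25
ee_pos: [0.5874, -0.1053, 0.216]
eef_rot: [0.757, 0.654, 0.0, 0.0]
ft_force: [2.9, -0.3, -1.2]
width: 0.0145
grip_force: 40.0
```

jog_arm:
  plan:
    - [0,0,0,0,-6.5,4,-1]
    - [0,0,0,0,-12.6,8.1,-1]
    - [0,0,0,0,-18.7,12.6,-1]
    - [0,0,0,0,-24.4,17.4,-1]
    - [0,0,0,0,-30,22.5,-1]
    - [0,0,0,0,-35.1,27.9,-1]
    - [0,0,0,0,-44.8,39.3,-1]
    - [0,0,0,0,-53.2,51.7,-1]
    - [0,0,0,0,-60.4,64.9,-1]
    - [0,0,0,0,-66.3,78.7,-1]
    - [0,0,0,0,-66.3,78.7,-1]

```text
time: 13.35
ee_pos: [0.5223, -0.0952, 0.1366]
eef_rot: [0.757, 0.654, 0.001, 0.001]
ft_force: [10.9, 0.7, -0.9]
width: 0.0147
grip_force: 40.0
```

Run:
```python
from h import *
print(np.round(status.read_state()['joint_positions'],2))
o=np.zeros((400,800,3),np.uint8)
for i,(n,r,q) in enumerate((("top",140,370),("side",180,250))):
    c=camera(n); w=160 if i==0 else 200; o[:,400*i:400*i+400]=cv2.resize(c["image"][r:r+w,q:q+w],(400,400))
cv2.imwrite("pics/m.png",o[...,::-1])
```

```text
[-0.23  0.19  0.37  1.84 -0.08  1.12  0.01]
```

View pics/m.png

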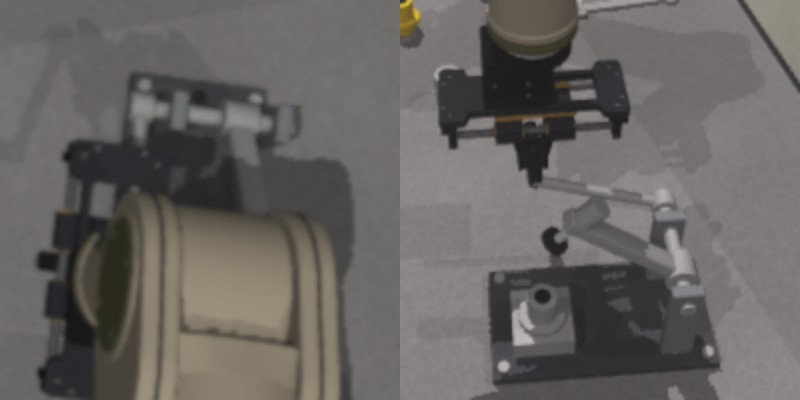

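jog_arm:
  plan:
    - [0,0,0,0,-1.5,7,-1]
    - [0,0,0,0,-3.4,14.3,-1]
    - [0,0,0,0,-5,21.6,-1]
    - [0,0,0,0,-6.4,29,-1]
    - [0,0,0,0,-7.4,36.4,-1]
    - [0,0,0,0,-7.9,43.9,-1]
    - [0,0,0,0,-8.1,51.4,-1]
    - [0,0,0,0,-7.9,58.9,-1]
    - [0,0,0,0,-7.4,66.4,-1]
    - [0,0,0,0,-6.4,73.8,-1]
    - [0,0,0,0,-6.4,73.8,-1]

```text
time: 14.55
ee_pos: [0.5157, -0.0942, 0.0629]
eef_rot: [0.757, 0.654, 0.0, 0.0]
ft_force: [5.1, 2.5, 3.9]
width: 0.0147
grip_force: 40.0
```

Run:
```python
from h import *
h=1.419-np.pi/2
s=status.read_state(); print(np.round(s['joint_positions'],2),s["ft_force"])
f=np.array([np.cos(-.151),np.sin(-.151)]); sh=np.array([.5034,-.222])
g=(s["ee_pos"][:2]-sh)@f-.140; z=s["ee_pos"][2]+.019-.105
print(g,z,"r",np.hypot(g,z),"L",1.05-np.arctan2(z,-g))
go([.521,-.096,.035],h)
```

```text
[-0.22  0.27  0.35  1.92 -0.11  0.97  0.04] [5.12865072 2.51469948 3.89034445]
-0.1470943658370253 -0.02313708145507748 r 0.148902911318938 L 1.2060158329858464
turn [ 0.001 -0.     0.006] shift [-1.   5.5 27.9]
```

jog_arm:
  plan:
    - [0,0,0,0,1.5,7,-1]
    - [0,0,0,0,3,14.5,-1]
    - [0,0,0,0,5,21.5,-1]
    - [0,0,0,0,7,28,-1]
    - [0,0,0,0,7,28,-1]
    - [0,0,0,0,7,28,-1]
    - [0,0,0,0,7,28,-1]

```text
time: 15.25
ee_pos: [0.5226, -0.0953, 0.0356]
eef_rot: [0.757, 0.654, 0.0, 0.0]
ft_force: [1.7, 4.4, 9.1]
width: 0.0147
grip_force: 40.0
```

Run:
```python
from h import *
s=status.read_state(); print(s["ft_force"])
f=np.array([np.cos(-.151),np.sin(-.151)]); sh=np.array([.5034,-.222])
g=(s["ee_pos"][:2]-sh)@f-.140; z=s["ee_pos"][2]+.019-.105
print(g,z,"r",np.hypot(g,z),"L",1.05-np.arctan2(z,-g))
c=camera("side"); W=pts(c); np.savez("s2.npz",W=W,im=c["image"])
cv2.imwrite("pics/f.png",cv2.resize(c["image"][230:390,270:430],(600,600),interpolation=2)[...,::-1])
```

```text
[1.67350314 4.36526702 9.10226056]
-0.14011373307110597 -0.05040443960535504 r 0.14890421661944642 L 1.3953249193038642
```

View pics/f.png

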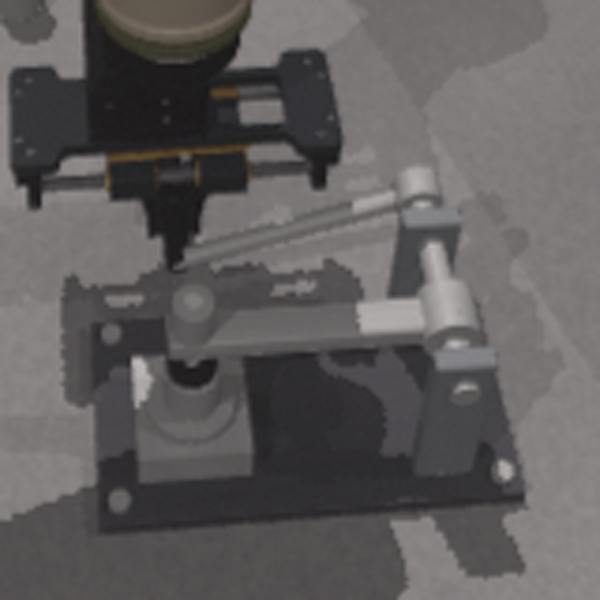

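The arm looks level, with the pad on the boss and about 9 N at the grip. I'll check the slope of the arm's top face in the depth map.

Run:
```python
from h import *
W=np.load("s2.npz")["W"]; f=np.array([np.cos(-.151),np.sin(-.151)]); n=np.array([-f[1],f[0]]); d=W[...,:2]-np.array([.5034,-.222])
X=d@f; Y=d@n; z=W[...,2]
m=(X>.025)&(X<.115)&(abs(Y)<.008)&(z>.09)&(z<.13); print(m.sum(),np.round(np.polyfit(X[m],z[m],1),4))
for a in np.arange(.02,.12,.02):
    k=m&(X>a)&(X<a+.02); print(round(a,2),k.sum(),np.round(np.median(z[k]),4) if k.any() else '')
```

```text
306 [-0.0048  0.1136]
0.02 51 0.1135
0.04 67 0.1135
0.06 71 0.1135
0.08 69 0.1133
0.1 48 0.1132
```

```bash
python3 -c "
from h import *
print(order.close_job())"
```

```text
the job is handed in; nothing more can be done
None
```

The bushing is seated upright in the nest, and the job is handed in with the gripper still holding the crank: the clamp arm is level (about 1.395 rad) with the pad on the bushing, and the verdict was not shown.

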